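# Fetch a tube rack from behind a push-in flap

### The arm

A 6-joint arm with a two-finger parallel gripper is mounted at the origin on the work surface. World frame = base frame: x ahead of the robot, y to its left, z up, the work surface at z = 0. Lengths are in m, angles in rad, forces in N, time in s.
With the tool pointing down it reaches from about 0.25 to 0.725 m from the base axis. Payload 4 kg.
Tool frame: the origin (TCP) lies midway between the tips of the shut fingers; the grasp point (between the pads) lies 19 mm behind it; z points along the fingers, y is the line along which they close (so a half turn about z gives the same grasp; the last joint's range is limited). The gripper opens to 85 mm and grips with 20 to 120 N. Pads are 22 mm wide; open, the fingers measure 114 mm over their backs; the gripper's body (76 mm by 85 mm) begins 54 mm behind the grasp point. The pads swing forward as they close: fully open they stand 13 mm farther back than shut.
Start: joints at [1.239, 0.241, 0.005, 1.335, 0, 1.571], TCP at [0.163, 0.473, 0.195] pointing down, gripper open.
Joint ranges: [-2.72, 2.72], [-1.05, 1.87], [-1.09, 1.28], [-1.99, 2.15], [-1.42, 1.44], [-3.14, 3.14]. Speed limits (rad/s): [2.79, 2.79, 3.14, 3.14, 3.14, 3.14].

### API

Orientations are given as a unit quaternion [x, y, z, w].
In Python, from workcell import bot gives the robot as it stands. The module is installed in compiled form; this text tells all that it offers.
- The arm moves only by the tool jog_arm, never from a script. Its argument "deltas" is a list of rows, each an object with "fingers": the opening, from 0 (shut) to 1 (fully open); "delta_pos": the shift along the tool's x, y, z normalised to -1 to 1, where 1 is 300 mm, a list of three; "yaw": the turn about the tool's z normalised to -1 to 1, where 1 is pi/4 rad. A call has 1 to 12 rows; each row is the pose to reach, as a shift and turn from the pose commanded when the call began, along the tool's axes at that moment; what a row does not reach only later rows make up. A row lasts 1/10 s, in which the tool goes at most 50 mm and 8.59 degrees, less where a joint would pass 70% of its speed; a pose out of reach is approached as far as the arm can. A call with a number of a shift or a turn outside -1 to 1 is refused whole. A call with a gripper value outside its range is refused whole. The fingers move at their own pace and stop on an object; the grip force is fixed at half the most. Time passes only in rows, so rows that repeat a pose let the fingers close. It gives the time, the measured TCP pose, the force, the opening and the grip force at its end, in the units of the state.
- bot.get_obs(): the state, without advancing time (a new reading comes with each control period).
- bot.camera(name): name is "scene" or "side" or "wrist"; returns a dict with "image" (480x640x3 uint8, red, green, blue), "range_z" (480x640 float32, m along the optical axis (not along the pixel's ray), 0 where there is no reading), "fx", "fy", "cx", "cy" (pixels), "rvec" (rotation vector, rad) and "tvec" (3), from world to camera coordinates, as OpenCV has them. Camera axes: x right, y down, z forward; pixel columns grow to the right and rows downward; lengths in m; the calibration is good to about 2 mm. A picture is of the moment at which its call begins.
- bot.job_done(): hands the job in; it is judged then, once.
The state is a dict: "clock": time; "joint_pos": joint angles; "joint_vel": joint speeds; "tau": joint torques, N m; "eef_pos": TCP position; "tool_rot": TCP orientation; "ft_force": force on the tool from outside, world axes, zero at the start; "ft_torque": the same for the moment, N m; "grip_width": finger opening in m; "grasp_force": force on a finger pad.
Only numpy, scipy, OpenCV 4.12 (cv2) and the standard library are available. Lean on these libraries where they do the work, as an engineer would, in place of code of your own. Each camera call takes 0.05 s, during which the arm holds its last target. There are 200 camera calls.

### The job

Push in and raise the hanging flap of the white dust cabinet, reach under it and take out the small dark grey tube rack. Keep the rack upright and set it down, without dropping it, standing flat on the aluminium platform of the bench shaker, inside its rim; leave the flap hanging shut again and the jar, beaker and tip box undisturbed.

Things in the scene. Friction and masses are not known exactly. Their poses are not given: they have to be found in the camera images.
- cabinet: White dust cabinet, fixed, 200 deep (x) x 310 wide (y) x 325 high, walls 6 mm; origin at the centre of its underside; its -x face is the open front, roughly towards the robot. Grey floor, top at z=85. Clear flat roof, clear back wall, white sides. The roof bars reaching in from straight above: the hand must come through the front, sloping forward and down about 30 to 45 degrees from vertical.
- sill (a point): Middle of the top edge of the cabinet's front sill, a 6 mm thick strip rising 30 above the cabinet floor (cabinet x=-97, z=115); axes as the cabinet. The front opening is 298 wide and runs from here up to the flap's hinge 200 mm higher; the flap hangs in it.
- flap (a joint): Angle (rad) of the grey flap, a panel 290 wide x 175 long x 4 thick, 0.2 kg, hinged along its top edge at cabinet x=-97, z=315, parallel to y. 0 = hanging shut (lower edge at z=140, 25 above the sill); grows as it is pushed inward (+x) and up, to a stop at 1.4; cannot swing outward. No spring or catch: it rests on the hand while that is inside, then falls shut by its weight.
- rack_center (a point): Centre (half-way up) of the small dark grey plastic tube rack, 2 x 3 tubes moulded together: 42 (x) x 28 (y) x 45 high, about 70 g, loose, standing upright on the cabinet floor, 55 to 75 mm behind the cabinet's front face, its long side roughly along the cabinet's x (within 12 degrees). z axis up. Grip it across its 28 mm width (y).
- shaker: Bench shaker, fixed and still: white base with a square aluminium platform 170 x 170 on top; the platform's floor is at z=59, its rim, 4 mm thick, rises to z=67 (8 mm above that floor). Origin at the centre of the underside of the base, on the bench.
- jar: Bystander: amber lidded jar, 64 diameter x 130 high, loose; origin at the centre of its underside.
- beaker: Bystander: white open beaker, 72 diameter x 85 high, loose; origin at the centre of its underside.
- tip_box: Bystander: box of pipette tips, 85 x 120 x 67 high, blue with white top, loose; origin at the centre of its underside.
Things that resemble listed ones, but are neither listed nor needed, are in the scene too. Of the things shaped like the shaker, the white one is meant.

How it is judged:
By the outcome, as a careful person would: the job done as asked, in the order asked, and still so for the second after the job is handed in, with the robot touching nothing.
It also fails if it takes over 48 s, if anything falls off the work surface, if the arm or the gripper's body presses on something with over 40 N, if the wrist force passes 120 N, or if a joint passes its speed limit or range.

## Working session

There is one attempt and no reset: what is moved stays moved. The work goes in short steps, Python scripts to look and compute and a tool call to move; the robot and the scene stay as the last step left them, time stands still between calls to the robot, and variables do not carry over. Pictures are saved under pics/ and viewed, at most 10 in all, crops included, and the job is handed in when it is done.

Besides the shell and the picture viewer there is one more tool, called as name(argument=value, ...) on one line, values as JSON. jog_arm: Moves the arm, as the interface text tells. Scaled input: -1 to 1 covers 300 mm each way for a shift and pi/4 rad each way for a turn. Its arguments: {"type":"object","properties":{"deltas":{"type":"array","items":{"type":"object","properties":{"fingers":{"type":"number"},"delta_pos":{"type":"array","items":{"type":"number"}},"yaw":{"type":"number"}}}}},"required":["deltas"]}

```bash
mkdir -p pics; cat > h.py <<'E'
import numpy as np, cv2
from workcell import bot
from scipy.spatial.transform import Rotation as Rn
def cam(n):
    c=bot.camera(n); R,_=cv2.Rodrigues(np.array(c["rvec"],float)); c["R"]=R; c["t"]=np.array(c["tvec"],float).ravel(); c["C"]=-R.T@c["t"]; return c
def ray(c,u,v): return c["R"].T@np.array([(u-c["cx"])/c["fx"],(v-c["cy"])/c["fy"],1.])
def plane(c,u,v,z):
    d=ray(c,u,v); return c["C"]+d*(z-c["C"][2])/d[2]
def pt(c,u,v):
    return c["C"]+ray(c,u,v)*c["range_z"][v,u]
def cloud(c):
    v,u=np.mgrid[:480,:640]; z=c["range_z"]
    P=np.stack([(u-c["cx"])/c["fx"]*z,(v-c["cy"])/c["fy"]*z,z],-1)
    return (P-c["t"])@c["R"]
def proj(c,p):
    q=c["R"]@np.array(p)+c["t"]; return c["fx"]*q[0]/q[2]+c["cx"],c["fy"]*q[1]/q[2]+c["cy"]
def save(c,n): cv2.imwrite("pics/"+n,c["image"][:,:,::-1])
E
python3 - <<'E'
from h import *
import pickle
o=bot.get_obs();print(o["clock"],o["eef_pos"],o["tool_rot"])
for n in("scene","side"):
    c=cam(n);save(c,n+".png");pickle.dump(c,open(n+".pkl","wb"));print(n,c["C"],c["R"][2])
E
```

```text
0.0 [0.1626423  0.47203732 0.19409884] [ 1.65137589e-01  9.86269949e-01 -1.06663304e-03 -1.61044228e-04]
scene [0.86883053 0.1360958  1.47095549] [-0.32684603 -0.03275627 -0.94450977]
side [0.06431294 0.3328962  1.58309446] [ 0.25296634 -0.17161493 -0.95213253]
```

View pics/scene.png

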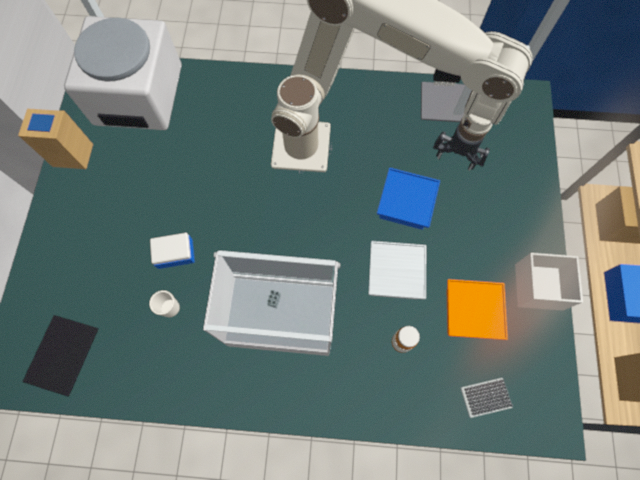

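View pics/side.png

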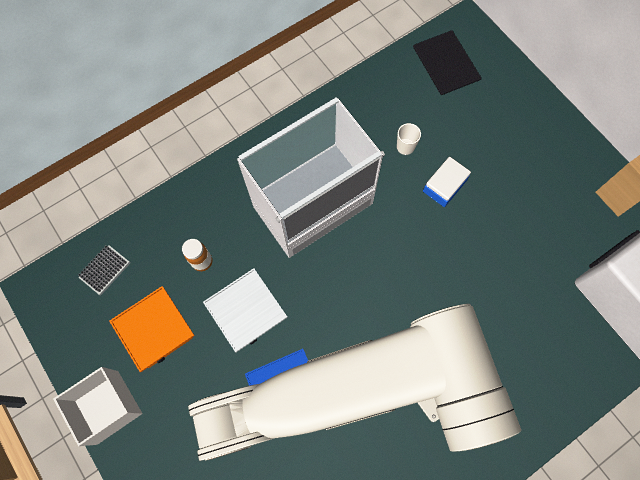

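The scene view shows the dark rack inside the cabinet at (273,298). Other dark items are the black mat (60,355) and the grid rack (487,397), both on the open bench. There are three shaker-shaped things: white (398,270), orange (477,310) and blue (408,198). I choose the rack in the cabinet and the white shaker. The side view shows the grey flap at (330,195) facing the robot, the sill below it, and the white shaker at (245,310).

```bash
python3 - <<'E'
from h import *
import pickle
s=pickle.load(open("scene.pkl","rb"));d=pickle.load(open("side.pkl","rb"))
P=cloud(s);Q=cloud(d)
hs=cv2.cvtColor(s["image"],cv2.COLOR_RGB2HSV); 
# rack: dark in cabinet window
sub=np.zeros((480,640),bool);sub[285:312,260:288]=1
m=sub&(hs[...,2]<95)
ys,xs=np.nonzero(m);print("rack px",len(xs),xs.mean(),ys.mean(),np.unique(np.round(P[m][:,2],2),return_counts=True))
w=plane
pts=np.array([plane(s,x,y,.13)[:2] for x,y in zip(xs,ys)])
print("rack z=.13 plane",pts.mean(0),cv2.minAreaRect((pts*1000).astype(np.float32)))
sel=sub&(P[...,2]>.115)&(P[...,2]<.14);print("depth rack",sel.sum(),P[sel].mean(0),cv2.minAreaRect((P[sel][:,:2]*1000).astype(np.float32)))
# flap from side: dark grey
hd=cv2.cvtColor(d["image"],cv2.COLOR_RGB2HSV)
sub=np.zeros((480,640),bool);sub[150:240,275:390]=1
m=(sub&(hd[...,2]<100)&(hd[...,1]<60)).astype(np.uint8);n,l,st,ce=cv2.connectedComponentsWithStats(m);k=1+st[1:,4].argmax()
m=cv2.erode((l==k).astype(np.uint8),np.ones((3,3)))>0
F=Q[m];print("flap",m.sum(),F.min(0),F.max(0)); c=F.mean(0);u,sv,vt=np.linalg.svd(F-c);print(c,vt)
a=F@vt[0];print(F[a.argmin()],F[a.argmax()],np.percentile(a,[1,99]))
# cabinet top edges
sub=np.zeros((480,640),bool);sub[90:265,230:390]=1
m=sub&(Q[...,2]>.30)&(Q[...,2]<.34);r=Q[m];print("roof",cv2.minAreaRect((r[:,:2]*1000).astype(np.float32)),len(r))
# shaker
sub=np.zeros((480,640),bool);sub[235:305,360:435]=1
m=sub&(P[...,2]>.05)&(P[...,2]<.075);r=P[m];print("shk",cv2.minAreaRect((r[:,:2]*1000).astype(np.float32)),len(r),np.median(r[:,2]))
for n,(u,v,z) in dict(jar=(408,336,.13),beaker=(165,302,.085),tip=(171,247,.067)).items(): print(n,pt(s,u,v))
big=cv2.resize(s["image"][240:360,200:350],None,fx=5,fy=5,interpolation=cv2.INTER_CUBIC)
cv2.imwrite("pics/crop.png",big[...,::-1])
E
```

```text
rack px 11 272.90909090909093 296.8181818181818 (array([0.32, 0.33]), array([5, 6]))
rack z=.13 plane [ 0.57713994 -0.02286453] ((576.7201538085938, -23.2911376953125), (16.630626678466797, 30.432010650634766), 77.97755432128906)
depth rack 0 [nan nan nan] ((0.0, 0.0), (0.0, 0.0), 0.0)
flap 1690 [ 0.06431294 -0.14209213  0.16384407] [0.52118877 0.3328962  1.58309446]
[0.51511308 0.00207359 0.24346471] [[-0.2554493   0.41415155  0.87362701]
 [-0.11199009 -0.91019906  0.39874289]
 [ 0.96031447  0.00402102  0.27889058]]
[ 0.51562955 -0.13668494  0.16943649] [0.06431294 0.3328962  1.58309446] [-0.02535486  0.17454999]
roof ((617.2880859375, -3.676300048828125), (320.5247497558594, 207.2983856201172), 89.47090148925781) 9415
shk ((446.4336242675781, 343.04425048828125), (172.26510620117188, 171.32635498046875), 0.06908312439918518) 3004 0.059771422162949825
jar [0.65867193 0.36732377 0.13139008]
beaker [ 0.59325816 -0.37544194  0.00371455]
tip [ 0.42930318 -0.36841119  0.06342411]<stdin>:13: RuntimeWarning: Mean of empty slice.
  ret = um.true_divide(
```

View pics/crop.png

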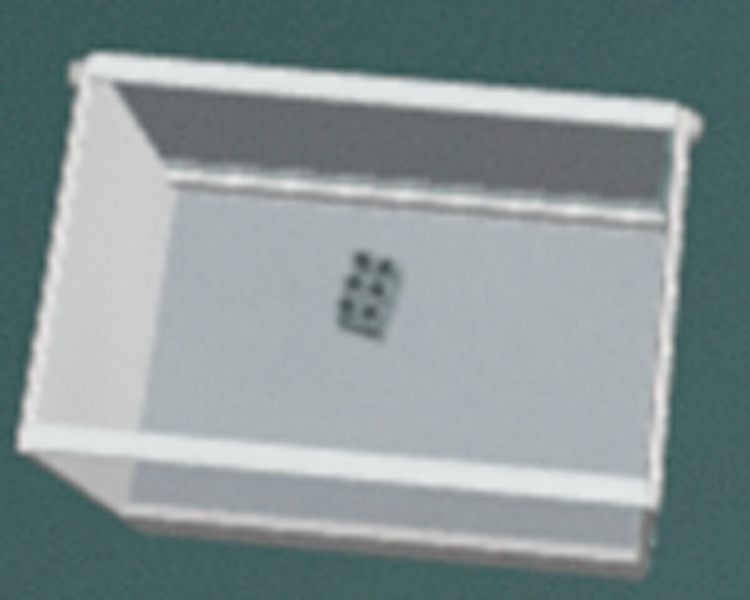

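The crop shows a single 2x3 dark rack on the cabinet floor, its top centre at crop (371,290), which is full-image (274,298). Its long side leans slightly relative to the cabinet sides. The flap and sill are along the top, on the robot side.

```bash
python3 - <<'E'
from h import *
import pickle
s=pickle.load(open("scene.pkl","rb"));d=pickle.load(open("side.pkl","rb"))
Q=cloud(d)
f=lambda x,y:(200+x/5-.4,240+y/5-.4)
for n,x,y,z in [("topTL",355,252,.13),("topTR",402,262,.13),("topBL",342,318,.13),("topBR",388,328,.13),("ctr",371,290,.13),("sillL",175,178,.115),("sillR",663,215,.115),("roofFL",92,62,.325),("roofFR",690,112,.325),("roofBL",30,437,.325),("roofBR",652,495,.325)]:
    print(n,plane(s,*f(x,y),z).round(4))
hd=cv2.cvtColor(d["image"],cv2.COLOR_RGB2HSV)
m=np.zeros((480,640),bool);m[150:240,275:390]=1
m&=(hd[...,2]<100)&(hd[...,1]<60)&(Q[...,2]<.32)&(Q[...,2]>.145)&(abs(Q[...,0]-.515)<.03)
F=Q[m];A=np.c_[F[:,1:],np.ones(len(F))];print(np.linalg.lstsq(A,F[:,0],rcond=None)[0],len(F),F.min(0),F.max(0))
E
```

```text
topTL [ 0.5577 -0.0318  0.13  ]
topTR [ 0.5614 -0.0039  0.13  ]
topBL [ 0.5969 -0.0349  0.13  ]
topBR [ 0.6006 -0.0079  0.13  ]
ctr [ 0.5793 -0.02    0.13  ]
sillL [ 0.5179 -0.1453  0.115 ]
sillR [0.5176 0.145  0.115 ]
roofFL [ 0.5149 -0.1524  0.325 ]
roofFR [0.5174 0.1534 0.325 ]
roofBL [ 0.7065 -0.1539  0.325 ]
roofBR [0.7101 0.148  0.325 ]
[ 0.01094195 -0.00227197  0.51779375] 2027 [ 0.51270732 -0.16265244  0.14860182] [0.52254338 0.14168007 0.31946689]
```

jog_arm(deltas=[{"delta_pos":[0,0,-0.6],"fingers":1,"yaw":0},{"delta_pos":[0,0,-0.6],"fingers":1,"yaw":0},{"delta_pos":[0,0,-0.6],"fingers":1,"yaw":0},{"delta_pos":[0,0,-0.6],"fingers":1,"yaw":0}])

```text
clock: 0.5
eef_pos: [0.163, 0.473, 0.3787]
tool_rot: [0.165, 0.986, 0.002, 0.0]
ft_force: [0.0, -0.2, 0.6]
grip_width: 0.0856
grasp_force: 0.0
```

jog_arm(deltas=[{"delta_pos":[0,1,0],"fingers":1,"yaw":0},{"delta_pos":[0,1,0],"fingers":1,"yaw":0},{"delta_pos":[0,1,0],"fingers":1,"yaw":0},{"delta_pos":[0,1,0],"fingers":1,"yaw":0},{"delta_pos":[0,1,0],"fingers":1,"yaw":0},{"delta_pos":[0,1,0],"fingers":1,"yaw":0},{"delta_pos":[0,1,0],"fingers":1,"yaw":0},{"delta_pos":[0,1,0],"fingers":1,"yaw":0}])

```text
clock: 1.3
eef_pos: [0.2096, 0.6083, 0.3831]
tool_rot: [0.165, 0.986, -0.012, -0.002]
ft_force: [-0.1, -0.1, -0.2]
grip_width: 0.0855
grasp_force: 0.0
```

```bash
python3 - <<'E'
from h import *
o=bot.get_obs();print(o["joint_pos"],o["eef_pos"],Rn.from_quat(o["tool_rot"]).as_matrix().round(3))
E
```

```text
[ 1.23902322e+00  7.20839405e-01  1.27542211e+00  2.14974031e+00
 -1.30629412e-05  1.57079548e+00] [0.20955953 0.60827417 0.38313128] [[-0.945  0.326 -0.008]
 [ 0.326  0.945 -0.023]
 [-0.    -0.024 -1.   ]]
```

jog_arm(deltas=[{"delta_pos":[-0.68,-0.9,0],"fingers":1,"yaw":0},{"delta_pos":[-0.68,-0.9,0],"fingers":1,"yaw":-0.31},{"delta_pos":[-0.68,-0.9,0],"fingers":1,"yaw":-0.31},{"delta_pos":[-0.68,-0.9,0],"fingers":1,"yaw":-0.31},{"delta_pos":[-0.68,-0.9,0],"fingers":1,"yaw":-0.31},{"delta_pos":[-0.68,-0.9,0],"fingers":1,"yaw":-0.31},{"delta_pos":[-0.68,-0.9,0],"fingers":1,"yaw":-0.31},{"delta_pos":[-0.68,-0.9,0],"fingers":1,"yaw":-0.31},{"delta_pos":[-0.68,-0.9,0],"fingers":1,"yaw":-0.31}])

```text
clock: 2.2
eef_pos: [0.3153, 0.2864, 0.3912]
tool_rot: [0.046, 0.999, -0.011, -0.001]
ft_force: [-0.1, 0.0, -0.0]
grip_width: 0.0853
grasp_force: 0.0
```

```bash
cat > st.py <<'E'
from h import *
import sys
o=bot.get_obs();print(o["clock"],np.round(o["joint_pos"],3),np.round(o["eef_pos"],4));R=Rn.from_quat(o["tool_rot"]).as_matrix();print(R.round(3))
if len(sys.argv)>3: print("cmd",(R.T@(np.array(list(map(float,sys.argv[1:4])))-o["eef_pos"])/.3).round(3))
E
python3 st.py .42 -.037 .40
```

```text
2.2 [ 0.748  0.113  0.355  1.83  -0.013  0.84 ] [0.3153 0.2864 0.3912]
[[-0.996  0.091 -0.004]
 [ 0.091  0.996 -0.022]
 [ 0.002 -0.022 -1.   ]]
cmd [-0.446 -1.042 -0.007]
```

jog_arm(deltas=[{"delta_pos":[-0.4,-1,0],"fingers":1,"yaw":0},{"delta_pos":[-0.4,-1,0],"fingers":1,"yaw":0},{"delta_pos":[-0.4,-1,0],"fingers":1,"yaw":0},{"delta_pos":[-0.4,-1,0],"fingers":1,"yaw":0},{"delta_pos":[-0.4,-1,0],"fingers":1,"yaw":0},{"delta_pos":[-0.4,-1,0],"fingers":1,"yaw":0},{"delta_pos":[-0.4,-1,0],"fingers":1,"yaw":0},{"delta_pos":[-0.4,-1,0],"fingers":1,"yaw":0}])

```text
clock: 3.0
eef_pos: [0.4094, -0.0233, 0.3961]
tool_rot: [0.046, 0.999, -0.014, -0.003]
ft_force: [-0.1, 1.0, -1.4]
grip_width: 0.0851
grasp_force: 0.0
```

```bash
python3 st.py
```

```text
3.0 [-0.034  0.072  0.321  1.826 -0.028  0.058] [ 0.4094 -0.0233  0.3961]
[[-0.996  0.091 -0.007]
 [ 0.091  0.995 -0.028]
 [ 0.005 -0.028 -1.   ]]
```

jog_arm(deltas=[{"delta_pos":[-0.3,0,-1],"fingers":1,"yaw":0},{"delta_pos":[-0.3,0,-1],"fingers":1,"yaw":0},{"delta_pos":[-0.3,0,-1],"fingers":1,"yaw":0},{"delta_pos":[-0.3,0,-1],"fingers":1,"yaw":0},{"delta_pos":[-0.3,0,-1],"fingers":1,"yaw":0},{"delta_pos":[-0.3,0,-1],"fingers":1,"yaw":0},{"delta_pos":[-0.3,0,-1],"fingers":1,"yaw":0},{"delta_pos":[-0.3,0,-1],"fingers":1,"yaw":0}])

```text
clock: 3.8
eef_pos: [0.4584, -0.0234, 0.5099]
tool_rot: [0.044, 0.999, -0.014, 0.02]
ft_force: [-0.2, -0.4, -0.4]
grip_width: 0.0853
grasp_force: 0.0
```

```bash
python3 st.py
```

```text
3.8 [-0.03   0.26   0.878  2.149 -0.028  0.057] [ 0.4584 -0.0234  0.5099]
[[-0.995  0.088  0.039]
 [ 0.087  0.996 -0.029]
 [-0.041 -0.026 -0.999]]
```

jog_arm(deltas=[{"delta_pos":[0,0,-1],"fingers":1,"yaw":0},{"delta_pos":[0,0,-1],"fingers":1,"yaw":0},{"delta_pos":[0,0,-1],"fingers":1,"yaw":0},{"delta_pos":[0,0,-1],"fingers":1,"yaw":0}])

```text
clock: 4.2
eef_pos: [0.4313, -0.0211, 0.5359]
tool_rot: [0.043, 0.998, -0.014, 0.046]
ft_force: [-0.1, 0.6, 1.3]
grip_width: 0.0856
grasp_force: 0.0
```

jog_arm(deltas=[{"delta_pos":[0,0,-1],"fingers":1,"yaw":0},{"delta_pos":[0,0,-1],"fingers":1,"yaw":0},{"delta_pos":[0,0,-1],"fingers":1,"yaw":0}])

```text
clock: 4.5
eef_pos: [0.4106, -0.0192, 0.5574]
tool_rot: [0.043, 0.996, -0.013, 0.07]
ft_force: [-0.1, 0.5, 0.4]
grip_width: 0.0855
grasp_force: 0.0
```

```bash
python3 st.py
```

```text
4.5 [-0.023  0.122  0.841  2.149 -0.029  0.062] [ 0.4106 -0.0192  0.5574]
[[-0.986  0.088  0.139]
 [ 0.084  0.996 -0.032]
 [-0.142 -0.02  -0.99 ]]
```

jog_arm(deltas=[{"delta_pos":[-0.4,0,-1],"fingers":1,"yaw":0},{"delta_pos":[-0.4,0,-1],"fingers":1,"yaw":0}])

```text
clock: 4.7
eef_pos: [0.4272, -0.0208, 0.5732]
tool_rot: [0.043, 0.995, -0.013, 0.094]
ft_force: [-0.2, 0.2, -0.3]
grip_width: 0.0857
grasp_force: 0.0
```

jog_arm(deltas=[{"delta_pos":[-0.4,0,-1],"fingers":1,"yaw":0},{"delta_pos":[-0.4,0,-1],"fingers":1,"yaw":0}])

```text
clock: 4.9
eef_pos: [0.4388, -0.0222, 0.5891]
tool_rot: [0.042, 0.992, -0.013, 0.117]
ft_force: [0.2, 0.1, 0.2]
grip_width: 0.0855
grasp_force: 0.0
```

jog_arm(deltas=[{"delta_pos":[-0.4,0,-1],"fingers":1,"yaw":0},{"delta_pos":[-0.4,0,-1],"fingers":1,"yaw":0},{"delta_pos":[-0.4,0,-1],"fingers":1,"yaw":0}])

```text
clock: 5.2
eef_pos: [0.4469, -0.0238, 0.6071]
tool_rot: [0.042, 0.989, -0.013, 0.141]
ft_force: [-0.1, -0.2, 0.7]
grip_width: 0.0854
grasp_force: 0.0
```

```bash
python3 st.py
```

```text
5.2 [-0.032  0.153  1.015  2.149 -0.028  0.049] [ 0.4469 -0.0238  0.6071]
[[-0.957  0.086  0.279]
 [ 0.079  0.996 -0.037]
 [-0.281 -0.014 -0.96 ]]
```

jog_arm(deltas=[{"delta_pos":[-0.4,0,-1],"fingers":1,"yaw":0},{"delta_pos":[-0.4,0,-1],"fingers":1,"yaw":0}])

```text
clock: 5.4
eef_pos: [0.4485, -0.0244, 0.6257]
tool_rot: [0.041, 0.985, -0.013, 0.165]
ft_force: [-0.1, 0.1, 1.1]
grip_width: 0.0857
grasp_force: 0.0
```

jog_arm(deltas=[{"delta_pos":[-0.4,0,-1],"fingers":1,"yaw":0},{"delta_pos":[-0.4,0,-1],"fingers":1,"yaw":0}])

```text
clock: 5.6
eef_pos: [0.4462, -0.0249, 0.6458]
tool_rot: [0.041, 0.981, -0.013, 0.19]
ft_force: [-0.2, -0.4, 0.3]
grip_width: 0.0854
grasp_force: 0.0
```

jog_arm(deltas=[{"delta_pos":[-0.4,0,-1],"fingers":1,"yaw":0},{"delta_pos":[-0.4,0,-1],"fingers":1,"yaw":0}])

```text
clock: 5.8
eef_pos: [0.4408, -0.0252, 0.6655]
tool_rot: [0.04, 0.976, -0.013, 0.214]
ft_force: [-0.4, -0.5, 0.5]
grip_width: 0.0852
grasp_force: 0.0
```

jog_arm(deltas=[{"delta_pos":[-0.4,0,-1],"fingers":1,"yaw":0},{"delta_pos":[-0.4,0,-1],"fingers":1,"yaw":0}])

```text
clock: 6.0
eef_pos: [0.4327, -0.0254, 0.685]
tool_rot: [0.04, 0.971, -0.013, 0.237]
ft_force: [0.3, 0.5, -0.7]
grip_width: 0.0856
grasp_force: 0.0
```

jog_arm(deltas=[{"delta_pos":[-0.4,0,-1],"fingers":1,"yaw":0},{"delta_pos":[-0.4,0,-1],"fingers":1,"yaw":0}])

```text
clock: 6.2
eef_pos: [0.422, -0.0253, 0.7041]
tool_rot: [0.039, 0.965, -0.013, 0.259]
ft_force: [-0.0, 0.1, 0.0]
grip_width: 0.085
grasp_force: 0.0
```

```bash
python3 st.py
```

```text
6.2 [-0.038  0.066  1.169  2.149 -0.027  0.036] [ 0.422  -0.0253  0.7041]
[[-0.863  0.083  0.499]
 [ 0.069  0.997 -0.046]
 [-0.501 -0.005 -0.865]]
```

jog_arm(deltas=[{"delta_pos":[-0.4,0,-1],"fingers":1,"yaw":0},{"delta_pos":[-0.4,0,-1],"fingers":1,"yaw":0}])

```text
clock: 6.4
eef_pos: [0.4089, -0.0252, 0.723]
tool_rot: [0.039, 0.959, -0.014, 0.282]
ft_force: [0.3, 0.0, 0.3]
grip_width: 0.0856
grasp_force: 0.0
```

jog_arm(deltas=[{"delta_pos":[-0.4,0,-1],"fingers":1,"yaw":0},{"delta_pos":[-0.4,0,-1],"fingers":1,"yaw":0}])

```text
clock: 6.6
eef_pos: [0.3938, -0.025, 0.7415]
tool_rot: [0.038, 0.952, -0.014, 0.304]
ft_force: [-0.3, 0.2, 0.5]
grip_width: 0.0855
grasp_force: 0.0
```

jog_arm(deltas=[{"delta_pos":[-0.4,0,-1],"fingers":1,"yaw":0},{"delta_pos":[-0.4,0,-1],"fingers":1,"yaw":0}])

```text
clock: 6.8
eef_pos: [0.3767, -0.0248, 0.7594]
tool_rot: [0.038, 0.945, -0.014, 0.326]
ft_force: [0.3, 0.1, 0.6]
grip_width: 0.0856
grasp_force: 0.0
```

```bash
python3 st.py .40 -.02 .45
```

```text
6.8 [-0.044 -0.027  1.216  2.149 -0.024  0.028] [ 0.3767 -0.0248  0.7594]
[[-0.785  0.08   0.614]
 [ 0.062  0.997 -0.051]
 [-0.616 -0.002 -0.787]]
cmd [0.576 0.024 0.859]
```

jog_arm(deltas=[{"delta_pos":[0.4,0.04,0.75],"fingers":1,"yaw":0},{"delta_pos":[0.4,0.04,0.75],"fingers":1,"yaw":0},{"delta_pos":[0.4,0.04,0.75],"fingers":1,"yaw":0},{"delta_pos":[0.4,0.04,0.75],"fingers":1,"yaw":0},{"delta_pos":[0.4,0.04,0.75],"fingers":1,"yaw":0},{"delta_pos":[0.4,0.04,0.75],"fingers":1,"yaw":0},{"delta_pos":[0.4,0.04,0.75],"fingers":1,"yaw":0}])

```text
clock: 7.5
eef_pos: [0.4161, -0.0166, 0.4881]
tool_rot: [0.037, 0.95, -0.014, 0.309]
ft_force: [-0.5, 0.4, -2.8]
grip_width: 0.0855
grasp_force: 0.0
```

```bash
python3 st.py .468 -.010 .26
```

```text
7.5 [ 0.003 -0.424 -0.039  1.327 -0.052  0.064] [ 0.4161 -0.0166  0.4881]
[[-0.806  0.08   0.587]
 [ 0.062  0.997 -0.051]
 [-0.589 -0.004 -0.808]]
cmd [0.31  0.039 0.715]
```

jog_arm(deltas=[{"delta_pos":[0.31,0.04,0.71],"fingers":1,"yaw":0},{"delta_pos":[0.31,0.04,0.71],"fingers":1,"yaw":0},{"delta_pos":[0.31,0.04,0.71],"fingers":1,"yaw":0},{"delta_pos":[0.31,0.04,0.71],"fingers":1,"yaw":0},{"delta_pos":[0.31,0.04,0.71],"fingers":1,"yaw":0},{"delta_pos":[0.31,0.04,0.71],"fingers":1,"yaw":0},{"delta_pos":[0.31,0.04,0.71],"fingers":1,"yaw":0}])

```text
clock: 8.2
eef_pos: [0.4825, -0.01, 0.2857]
tool_rot: [0.038, 0.944, -0.014, 0.326]
ft_force: [0.4, -0.4, 0.2]
grip_width: 0.0855
grasp_force: 0.0
```

```bash
python3 st.py .468 -.010 .26; python3 - <<'E'
from h import *
c=cam("wrist");save(c,"w1.png");print(c["C"],c["R"][2],proj(c,[.579,-.0195,.13]))
E
```

```text
8.2 [ 0.027 -0.361 -0.559  0.711 -0.068  0.084] [ 0.4825 -0.01    0.2857]
[[-0.784  0.081  0.615]
 [ 0.062  0.997 -0.051]
 [-0.617 -0.002 -0.787]]
cmd [ 0.091 -0.004  0.038]
[0.31123928 0.00347224 0.37898463] [ 0.82411247 -0.06769877 -0.562366  ] (np.float64(319.95452942649666), np.float64(191.30656400577874))
```

View pics/w1.png

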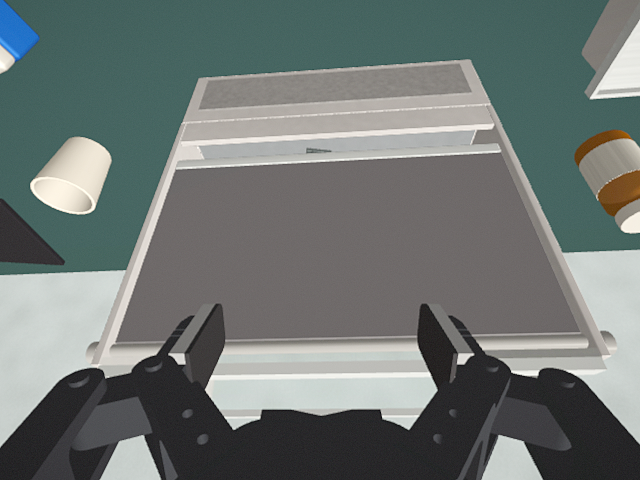

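The wrist view shows the flap shut at (330,250) with the sill above it at (330,130). A sliver of the rack is at (318,151), in line with my estimate of x≈320. Next I move onto the approach axis and push in.

jog_arm(deltas=[{"delta_pos":[0.09,0,0.04],"fingers":1,"yaw":0},{"delta_pos":[0.09,0,0.04],"fingers":1,"yaw":0},{"delta_pos":[0.09,0,0.04],"fingers":1,"yaw":0}])

```text
clock: 8.55
eef_pos: [0.4676, -0.0089, 0.2585]
tool_rot: [0.038, 0.945, -0.014, 0.326]
ft_force: [1.1, 0.0, 0.3]
grip_width: 0.0855
grasp_force: 0.0
```

```bash
python3 st.py .5907 -.0205 .102
```

```text
8.55 [ 0.033 -0.382 -0.641  0.651 -0.071  0.088] [ 0.4676 -0.0089  0.2585]
[[-0.785  0.081  0.615]
 [ 0.062  0.997 -0.051]
 [-0.617 -0.002 -0.787]]
cmd [-0.003 -0.005  0.665]
```

jog_arm(deltas=[{"delta_pos":[0,0,0.1],"fingers":1,"yaw":0},{"delta_pos":[0,0,0.15],"fingers":1,"yaw":0},{"delta_pos":[0,0,0.2],"fingers":1,"yaw":0},{"delta_pos":[0,0,0.25],"fingers":1,"yaw":0},{"delta_pos":[0,0,0.3],"fingers":1,"yaw":0},{"delta_pos":[0,0,0.35],"fingers":1,"yaw":0},{"delta_pos":[0,0,0.4],"fingers":1,"yaw":0},{"delta_pos":[0,0,0.45],"fingers":1,"yaw":0},{"delta_pos":[0,0,0.5],"fingers":1,"yaw":0},{"delta_pos":[0,0,0.5],"fingers":1,"yaw":0},{"delta_pos":[0,0,0.5],"fingers":1,"yaw":0}])

```text
clock: 9.65
eef_pos: [0.5593, -0.0166, 0.1383]
tool_rot: [0.038, 0.945, -0.014, 0.325]
ft_force: [-0.5, -0.6, 0.3]
grip_width: 0.0855
grasp_force: 0.1
```

```bash
python3 st.py .5907 -.0205 .102; python3 - <<'E'
from h import *
c=cam("scene")
a=cv2.resize(c["image"][240:360,200:350],None,fx=4,fy=4,interpolation=cv2.INTER_CUBIC)
cv2.imwrite("pics/s2.png",a[...,::-1])
w=cam("wrist");save(w,"w2.png");print(proj(w,[.579,-.0195,.13]))
E
```

```text
9.65 [ 0.002 -0.029 -0.734  0.206 -0.052  0.064] [ 0.5593 -0.0166  0.1383]
[[-0.786  0.081  0.612]
 [ 0.062  0.997 -0.051]
 [-0.615 -0.002 -0.789]]
cmd [-0.009 -0.004  0.16 ]
(np.float64(319.7845791813109), np.float64(279.1505465457466))
```

View pics/w2.png

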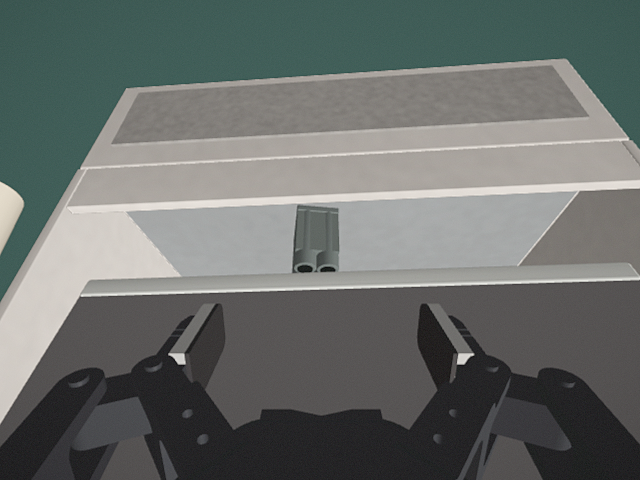

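View pics/s2.png

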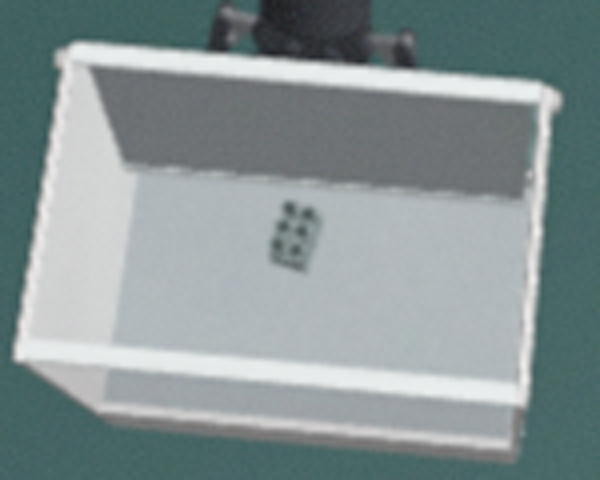

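The wrist view shows the flap swung partly in, with its edge at row 280. The rack's front is at (316,240), centred between the fingers (≈321). The scene view shows the rack still standing, undisturbed, at crop (295,235). I continue along the axis.

jog_arm(deltas=[{"delta_pos":[0,-0.01,0.04],"fingers":1,"yaw":0},{"delta_pos":[0,-0.01,0.08],"fingers":1,"yaw":0},{"delta_pos":[0,-0.01,0.12],"fingers":1,"yaw":0},{"delta_pos":[-0.01,-0.01,0.16],"fingers":1,"yaw":0},{"delta_pos":[-0.01,-0.01,0.16],"fingers":1,"yaw":0},{"delta_pos":[-0.01,-0.01,0.16],"fingers":1,"yaw":0}])

```text
clock: 10.35
eef_pos: [0.5889, -0.0221, 0.1009]
tool_rot: [0.038, 0.945, -0.014, 0.324]
ft_force: [-0.1, 0.6, 0.2]
grip_width: 0.0855
grasp_force: 0.1
```

```bash
python3 st.py .5907 -.0225 .102; python3 - <<'E'
from h import *
w=cam("wrist");save(w,"w3.png");print(proj(w,[.579,-.0195,.13]))
E
```

```text
10.35 [-0.013  0.097 -0.728  0.087 -0.043  0.052] [ 0.5889 -0.0221  0.1009]
[[-0.788  0.08   0.611]
 [ 0.062  0.997 -0.051]
 [-0.613 -0.002 -0.79 ]]
cmd [-0.007 -0.001  0.001]
(np.float64(325.537434560624), np.float64(316.277656290317))
```

View pics/w3.png

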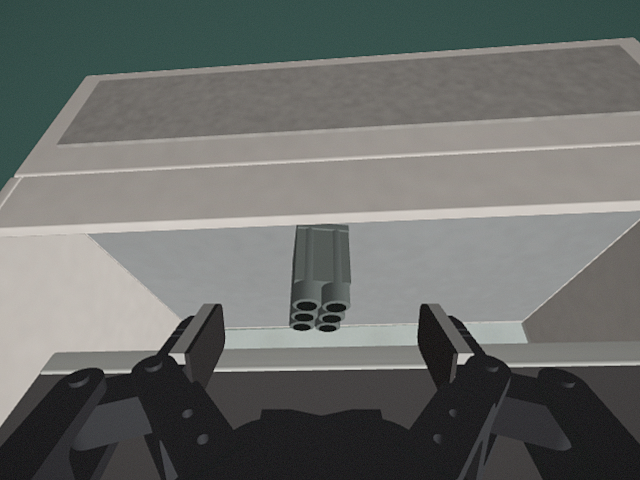

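The flap now rests on the fingers with its edge at row 358. The rack top is centred at (319,315), between the pads at (215,340) and (430,340). I close the gripper.

jog_arm(deltas=[{"delta_pos":[0,0,0],"fingers":0,"yaw":0},{"delta_pos":[0,0,0],"fingers":0,"yaw":0},{"delta_pos":[0,0,0],"fingers":0,"yaw":0},{"delta_pos":[0,0,0],"fingers":0,"yaw":0},{"delta_pos":[0,0,0],"fingers":0,"yaw":0},{"delta_pos":[0,0,0],"fingers":0,"yaw":0},{"delta_pos":[0,0,0],"fingers":0,"yaw":0},{"delta_pos":[0,0,0],"fingers":0,"yaw":0}])

```text
clock: 11.2
eef_pos: [0.5893, -0.0222, 0.1008]
tool_rot: [0.038, 0.945, -0.014, 0.324]
ft_force: [-3.4, -0.1, 5.7]
grip_width: 0.0239
grasp_force: 58.7
```

```bash
python3 st.py .5889 -.0221 .151;python3 - <<'E'
from h import *
w=cam("wrist");save(w,"w4.png")
E
```

```text
11.2 [-0.013  0.098 -0.728  0.085 -0.043  0.052] [ 0.5893 -0.0222  0.1008]
[[-0.787  0.081  0.611]
 [ 0.062  0.997 -0.051]
 [-0.614 -0.002 -0.79 ]]
cmd [-0.102 -0.    -0.133]
```

View pics/w4.png

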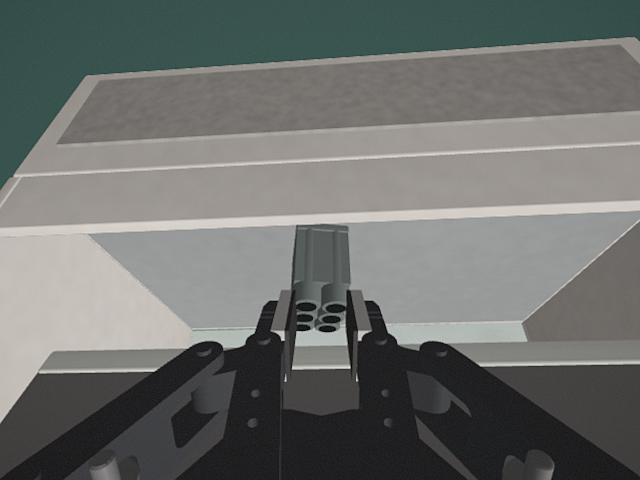

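The pads hold the rack at (320,310) with 59 N. I back out along the tool axis, which also clears the sill, then move horizontally.

jog_arm(deltas=[{"delta_pos":[-0.01,0,-0.03],"fingers":0,"yaw":0},{"delta_pos":[-0.01,0,-0.07],"fingers":0,"yaw":0},{"delta_pos":[-0.01,0,-0.12],"fingers":0,"yaw":0},{"delta_pos":[-0.01,0,-0.17],"fingers":0,"yaw":0},{"delta_pos":[-0.01,0,-0.22],"fingers":0,"yaw":0},{"delta_pos":[-0.01,0,-0.22],"fingers":0,"yaw":0},{"delta_pos":[-0.01,0,-0.22],"fingers":0,"yaw":0}])

```text
clock: 11.95
eef_pos: [0.5509, -0.019, 0.1543]
tool_rot: [0.038, 0.945, -0.014, 0.324]
ft_force: [-0.1, 0.2, -1.0]
grip_width: 0.0228
grasp_force: 63.1
```

```bash
python3 st.py .42 -.0200 .165;python3 - <<'E'
from h import *
w=cam("wrist");save(w,"w5.png")
E
```

```text
11.95 [-0.005 -0.073 -0.72   0.265 -0.048  0.059] [ 0.5509 -0.019   0.1543]
[[-0.788  0.08   0.611]
 [ 0.062  0.997 -0.051]
 [-0.613 -0.002 -0.79 ]]
cmd [ 0.322 -0.039 -0.294]
```

View pics/w5.png

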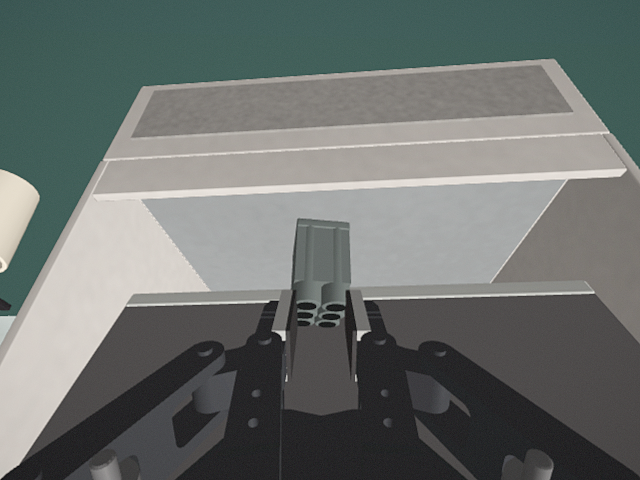

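The rack is lifted and held at (322,265), with the flap resting behind it (edge at row 292) and the sill cleared. I retreat horizontally.

jog_arm(deltas=[{"delta_pos":[0.05,0,-0.05],"fingers":0,"yaw":0},{"delta_pos":[0.1,0,-0.09],"fingers":0,"yaw":0},{"delta_pos":[0.15,0,-0.14],"fingers":0,"yaw":0},{"delta_pos":[0.2,-0.02,-0.18],"fingers":0,"yaw":0},{"delta_pos":[0.25,-0.02,-0.23],"fingers":0,"yaw":0},{"delta_pos":[0.32,-0.03,-0.29],"fingers":0,"yaw":0},{"delta_pos":[0.38,-0.03,-0.35],"fingers":0,"yaw":0},{"delta_pos":[0.38,-0.03,-0.35],"fingers":0,"yaw":0},{"delta_pos":[0.38,-0.03,-0.35],"fingers":0,"yaw":0}])

```text
clock: 12.9
eef_pos: [0.3968, -0.0154, 0.1677]
tool_rot: [0.038, 0.945, -0.014, 0.324]
ft_force: [-0.4, 0.5, -0.0]
grip_width: 0.0227
grasp_force: 62.9
```

```bash
python3 st.py .42 .08 .24;python3 - <<'E'
from h import *
w=cam("wrist");save(w,"w6.png")
s=cam("scene");Q=cloud(cam("side"))
P=cloud(s);m=np.zeros((480,640),bool);m[235:305,360:435]=1
# shaker floor & rim extents
m&=(P[...,2]>.05)&(P[...,2]<.075);r=P[m];print(r.min(0),r.max(0),np.percentile(r,[2,98],axis=0))
E
```

```text
12.9 [ 0.01  -0.485 -0.929  0.468 -0.057  0.07 ] [ 0.3968 -0.0154  0.1677]
[[-0.787  0.08   0.612]
 [ 0.062  0.997 -0.051]
 [-0.614 -0.002 -0.79 ]]
cmd [-0.189  0.323 -0.159]
[0.35878889 0.25752361 0.05008034] [0.53209828 0.42875822 0.07451963] [[0.36376615 0.26033631 0.05321055]
 [0.52992608 0.42468076 0.06971191]]
```

View pics/w6.png

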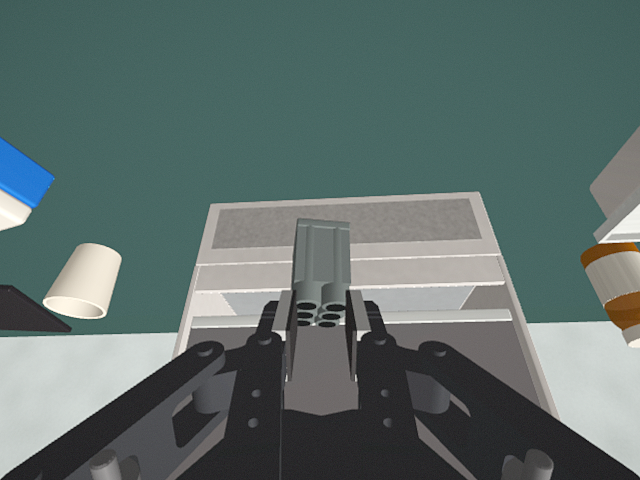

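The rack is out and held at (322,270). The flap hangs shut behind it, with its lower edge at (350,318), and the jar and beaker look untouched. I carry the rack towards the white shaker.

jog_arm(deltas=[{"delta_pos":[-0.04,0.12,-0.06],"fingers":0,"yaw":0},{"delta_pos":[-0.08,0.24,-0.12],"fingers":0,"yaw":0},{"delta_pos":[-0.08,0.36,-0.12],"fingers":0,"yaw":0},{"delta_pos":[-0.08,0.5,-0.12],"fingers":0,"yaw":0},{"delta_pos":[-0.08,0.62,-0.12],"fingers":0,"yaw":0},{"delta_pos":[-0.08,0.62,-0.12],"fingers":0,"yaw":0}])

```text
clock: 13.65
eef_pos: [0.4092, 0.176, 0.2102]
tool_rot: [0.034, 0.946, -0.013, 0.323]
ft_force: [0.5, 0.4, 0.2]
grip_width: 0.0226
grasp_force: 63.0
```

```bash
python3 st.py .456 .343 .16
```

```text
13.65 [ 0.759 -0.269 -0.676  0.685 -0.471  0.715] [0.4092 0.176  0.2102]
[[-0.789  0.073  0.61 ]
 [ 0.057  0.997 -0.046]
 [-0.612 -0.001 -0.791]]
cmd [0.011 0.567 0.202]
```

jog_arm(deltas=[{"delta_pos":[0,0.1,0.04],"fingers":0,"yaw":0},{"delta_pos":[0,0.2,0.08],"fingers":0,"yaw":0},{"delta_pos":[0,0.3,0.12],"fingers":0,"yaw":0},{"delta_pos":[0,0.42,0.16],"fingers":0,"yaw":0},{"delta_pos":[0.01,0.57,0.2],"fingers":0,"yaw":0},{"delta_pos":[0.01,0.57,0.2],"fingers":0,"yaw":0},{"delta_pos":[0.01,0.57,0.2],"fingers":0,"yaw":0}])

```text
clock: 14.35
eef_pos: [0.4563, 0.3375, 0.1581]
tool_rot: [0.037, 0.946, -0.016, 0.322]
ft_force: [-0.2, -0.3, -0.4]
grip_width: 0.0226
grasp_force: 62.9
```

```bash
python3 st.py .456 .343 .085;python3 - <<'E'
from h import *
for n in("wrist","side"):
    w=cam(n);save(w,"p_"+n+".png")
    print(n,[np.round(proj(w,p),0) for p in [(.446,.343,.16),(.446,.343,.059)]])
E
```

```text
14.35 [ 0.959  0.135 -0.445  0.623 -0.558  0.931] [0.4563 0.3375 0.1581]
[[-0.79   0.08   0.608]
 [ 0.06   0.997 -0.054]
 [-0.611 -0.006 -0.792]]
cmd [0.151 0.02  0.191]
wrist [array([330., 269.]), array([329., 148.])]
side [array([239., 302.]), array([245., 310.])]
```

View pics/p_wrist.png

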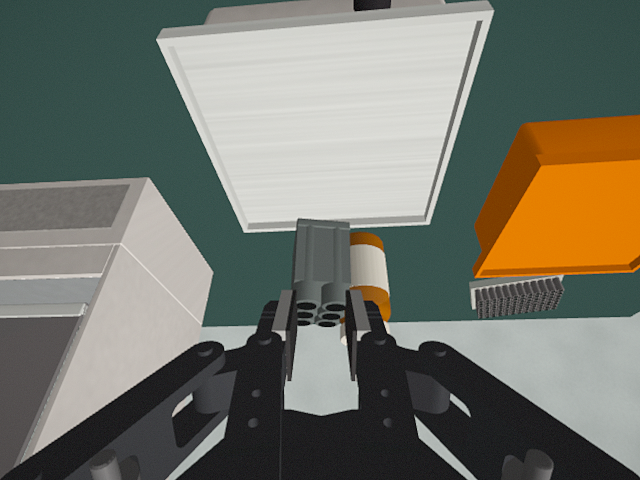

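The wrist view shows the held rack at (322,265) over the white shaker platform at (330,130), with the jar beyond it untouched. I have now viewed 11 pictures, one over the limit of 10, so I'll use only numbers from here. Next I check the rack's tilt and bottom height from depth.

```bash
python3 - <<'E'
from h import *
c=cam("wrist");P=cloud(c)
F=P[228:278,302:344].reshape(-1,3);F=F[np.linalg.norm(F-np.median(F,0),axis=1)<.04]
q=F.mean(0);_,s,vt=np.linalg.svd(F-q);n=vt[2];print(len(F),"face centre",q,"normal",n,"pitch deg",np.degrees(np.arcsin(n[2]/np.sign(n[0]))),s)
for u in(302,322,344): 
    print([P[v,u].round(4).tolist() for v in (218,221,224)])
o=bot.get_obs();print(o["eef_pos"])
E
python3 st.py .456 .343 .085
```

```text
2089 face centre [0.42442028 0.33938439 0.16440842] normal [ 0.9733815  -0.21448931 -0.08076378] pitch deg -4.632469259892052 [0.37114879 0.27578232 0.0271775 ]
[[0.4209, 0.3289, 0.145], [0.4203, 0.3291, 0.1475], [0.4205, 0.3291, 0.1492]]
[[0.528, 0.3308, 0.0597], [0.4224, 0.3393, 0.1464], [0.4233, 0.3392, 0.1477]]
[[0.5265, 0.3511, 0.0622], [0.4262, 0.3507, 0.1441], [0.4258, 0.3506, 0.1465]]
[0.45625696 0.33649584 0.16055423]
14.5 [ 0.958  0.129 -0.447  0.623 -0.558  0.932] [0.4563 0.3365 0.1606]
[[-0.788  0.082  0.61 ]
 [ 0.063  0.997 -0.052]
 [-0.613 -0.003 -0.79 ]]
cmd [0.156 0.022 0.197]
```

jog_arm(deltas=[{"delta_pos":[0.03,0.01,0.04],"fingers":0,"yaw":0},{"delta_pos":[0.06,0.02,0.08],"fingers":0,"yaw":0},{"delta_pos":[0.09,0.02,0.12],"fingers":0,"yaw":0},{"delta_pos":[0.12,0.02,0.155],"fingers":0,"yaw":0},{"delta_pos":[0.14,0.02,0.18],"fingers":0,"yaw":0},{"delta_pos":[0.155,0.02,0.2],"fingers":0,"yaw":0},{"delta_pos":[0.155,0.02,0.2],"fingers":0,"yaw":0},{"delta_pos":[0.155,0.02,0.2],"fingers":0,"yaw":0}])

```text
clock: 15.3
eef_pos: [0.457, 0.3437, 0.0852]
tool_rot: [0.038, 0.945, -0.014, 0.324]
ft_force: [-0.7, 0.6, 0.6]
grip_width: 0.0229
grasp_force: 62.9
```

jog_arm(deltas=[{"delta_pos":[0.004,0,0.005],"fingers":0,"yaw":0},{"delta_pos":[0.008,0,0.011],"fingers":0,"yaw":0},{"delta_pos":[0.008,0,0.011],"fingers":0,"yaw":0}])

```text
clock: 15.6
eef_pos: [0.4567, 0.3436, 0.0804]
tool_rot: [0.038, 0.945, -0.014, 0.323]
ft_force: [0.2, -0.3, -1.1]
grip_width: 0.0229
grasp_force: 62.9
```

jog_arm(deltas=[{"delta_pos":[0.002,0,0.003],"fingers":0,"yaw":0},{"delta_pos":[0.004,0,0.005],"fingers":0,"yaw":0},{"delta_pos":[0.004,0,0.005],"fingers":0,"yaw":0}])

```text
clock: 15.9
eef_pos: [0.4567, 0.3435, 0.0784]
tool_rot: [0.038, 0.945, -0.014, 0.323]
ft_force: [0.4, 0.4, -0.0]
grip_width: 0.0227
grasp_force: 62.9
```

```bash
cat > f.py <<'E'
from h import *
c=cam("wrist");P=cloud(c)
F=P[228:278,302:344].reshape(-1,3);F=F[np.linalg.norm(F-np.median(F,0),axis=1)<.04]
q=F.mean(0);_,s,vt=np.linalg.svd(F-q);n=vt[2]*np.sign(vt[2][0]);print("face",q,n,"pitch",np.degrees(np.arcsin(n[2])))
for u in(302,322,342): print([P[v,u].round(4).tolist() for v in (216,219,222)])
E
python3 f.py; python3 st.py
```

```text
face [0.4248564  0.34640658 0.08291303] [ 0.97384171 -0.21155038 -0.08293833] pitch -4.7574809991611415
[[0.424, 0.3355, 0.06], [0.4204, 0.3361, 0.0649], [0.4198, 0.3363, 0.0673]]
[[0.4257, 0.3461, 0.0593], [0.4293, 0.3458, 0.0585], [0.4225, 0.3463, 0.0659]]
[[0.4266, 0.3568, 0.0592], [0.4293, 0.3567, 0.0592], [0.4248, 0.3567, 0.0647]]
15.95 [ 0.966  0.256 -0.548  0.399 -0.56   0.939] [0.4567 0.3436 0.0785]
[[-0.788  0.08   0.61 ]
 [ 0.062  0.997 -0.051]
 [-0.613 -0.002 -0.79 ]]
```

jog_arm(deltas=[{"delta_pos":[0.002,0,0.003],"fingers":0,"yaw":0},{"delta_pos":[0.002,0,0.003],"fingers":0,"yaw":0}])

```text
clock: 16.15
eef_pos: [0.4569, 0.3437, 0.0775]
tool_rot: [0.038, 0.945, -0.014, 0.323]
ft_force: [-0.3, -0.3, -1.1]
grip_width: 0.023
grasp_force: 63.2
```

jog_arm(deltas=[{"delta_pos":[0.002,0,0.003],"fingers":0,"yaw":0},{"delta_pos":[0.002,0,0.003],"fingers":0,"yaw":0}])

```text
clock: 16.35
eef_pos: [0.457, 0.3438, 0.0766]
tool_rot: [0.038, 0.945, -0.014, 0.324]
ft_force: [-0.3, 0.4, 1.4]
grip_width: 0.0233
grasp_force: 63.8
```

jog_arm(deltas=[{"delta_pos":[0.002,0,0.003],"fingers":0,"yaw":0},{"delta_pos":[0.002,0,0.003],"fingers":0,"yaw":0}])

```text
clock: 16.55
eef_pos: [0.4571, 0.3439, 0.0756]
tool_rot: [0.038, 0.945, -0.014, 0.324]
ft_force: [-1.3, 0.5, 0.7]
grip_width: 0.0228
grasp_force: 64.4
```

```bash
python3 f.py; python3 st.py
```

```text
face [0.42673959 0.34660276 0.07910483] [ 0.9776418  -0.20940358 -0.01914833] pitch -1.0971854293265217
[[0.4216, 0.3363, 0.0594], [0.4237, 0.336, 0.0597], [0.4239, 0.336, 0.0616]]
[[0.4231, 0.3466, 0.0589], [0.4249, 0.3465, 0.0595], [0.4265, 0.3464, 0.0602]]
[[0.4233, 0.3571, 0.0594], [0.4256, 0.357, 0.0596], [0.4288, 0.357, 0.0591]]
16.6 [ 0.966  0.261 -0.551  0.389 -0.56   0.939] [0.4571 0.3438 0.0756]
[[-0.788  0.08   0.611]
 [ 0.063  0.997 -0.051]
 [-0.613 -0.002 -0.79 ]]
```

jog_arm(deltas=[{"delta_pos":[0.001,0,0.002],"fingers":0,"yaw":0},{"delta_pos":[0.001,0,0.002],"fingers":0,"yaw":0}])

```text
clock: 16.8
eef_pos: [0.4573, 0.3439, 0.0751]
tool_rot: [0.038, 0.945, -0.014, 0.324]
ft_force: [-1.6, 0.8, 2.5]
grip_width: 0.0229
grasp_force: 65.0
```

jog_arm(deltas=[{"delta_pos":[0,0,0],"fingers":0.35,"yaw":0},{"delta_pos":[0,0,0],"fingers":0.45,"yaw":0},{"delta_pos":[0,0,0],"fingers":0.6,"yaw":0},{"delta_pos":[0,0,0],"fingers":0.8,"yaw":0},{"delta_pos":[0,0,0],"fingers":0.8,"yaw":0},{"delta_pos":[0,0,0],"fingers":0.8,"yaw":0}])

```text
clock: 17.4
eef_pos: [0.4571, 0.3436, 0.0746]
tool_rot: [0.038, 0.945, -0.014, 0.323]
ft_force: [-0.7, 0.9, -0.5]
grip_width: 0.0683
grasp_force: 0.0
```

```bash
python3 f.py; python3 st.py
```

```text
face [0.42641784 0.34628747 0.07835505] [ 0.97974764 -0.20022868 -0.0017422 ] pitch -0.09982068970742539
[[0.4207, 0.3361, 0.0592], [0.4232, 0.3357, 0.0592], [0.4228, 0.3359, 0.0616]]
[[0.4213, 0.3464, 0.0594], [0.4236, 0.3462, 0.0596], [0.4257, 0.3461, 0.0599]]
[[0.4227, 0.3568, 0.059], [0.424, 0.3567, 0.0599], [0.4276, 0.3566, 0.0591]]
17.45 [ 0.965  0.262 -0.552  0.387 -0.56   0.938] [0.4571 0.3435 0.0746]
[[-0.788  0.081  0.61 ]
 [ 0.062  0.997 -0.051]
 [-0.613 -0.002 -0.79 ]]
```

jog_arm(deltas=[{"delta_pos":[0,0,-0.04],"fingers":0.8,"yaw":0},{"delta_pos":[0,0,-0.1],"fingers":0.8,"yaw":0},{"delta_pos":[0,0,-0.2],"fingers":0.8,"yaw":0},{"delta_pos":[0,0,-0.35],"fingers":0.8,"yaw":0},{"delta_pos":[0,0,-0.5],"fingers":0.8,"yaw":0},{"delta_pos":[0,0,-0.5],"fingers":0.8,"yaw":0},{"delta_pos":[0,0,-0.5],"fingers":0.8,"yaw":0}])

```text
clock: 18.15
eef_pos: [0.3654, 0.3524, 0.1944]
tool_rot: [0.037, 0.945, -0.012, 0.324]
ft_force: [-1.2, -0.3, 0.5]
grip_width: 0.0685
grasp_force: 0.0
```

```bash
python3 st.py; python3 - <<'E'
from h import *
import pickle
s=cam("scene");s0=pickle.load(open("scene.pkl","rb"));d=cam("side");w=cam("wrist")
for n,c in(("scene",s),("wrist",w)):
    P=cloud(c);m=(abs(P[...,0]-.446)<.07)&(abs(P[...,1]-.343)<.07)&(P[...,2]>.092)&(P[...,2]<.13)
    r=P[m];print(n,"rack top",m.sum(),r.mean(0) if len(r) else 0,np.percentile(r,[5,95],axis=0) if len(r) else 0)
    m2=(abs(P[...,0]-.446)<.07)&(abs(P[...,1]-.343)<.07)&(P[...,2]>.066)&(P[...,2]<.3); r=P[m2]; print(len(r), r.min(0) if len(r) else 0, r.max(0) if len(r) else 0)
for n,(a,b,e,f) in dict(jar=(320,355,388,425),beaker=(285,322,145,185),tip=(228,272,145,200)).items():
    print(n,np.abs(s["image"][a:b,e:f].astype(int)-s0["image"][a:b,e:f]).mean().round(2))
print("cab/flap diff",np.abs(s["image"][250:282,215:335].astype(int)-s0["image"][250:282,215:335]).mean().round(2))
Q=cloud(d);hd=cv2.cvtColor(d["image"],cv2.COLOR_RGB2HSV)
m=np.zeros((480,640),bool);m[150:240,275:390]=1
m&=(hd[...,2]<100)&(hd[...,1]<60)&(Q[...,2]<.32)&(Q[...,2]>.145)&(abs(Q[...,0]-.515)<.05)
F=Q[m];A=np.c_[F[:,1:],np.ones(len(F))];print("flap",np.linalg.lstsq(A,F[:,0],rcond=None)[0],len(F))
E
```

```text
18.15 [ 1.167  0.05  -0.425  0.851 -0.62   1.168] [0.3654 0.3524 0.1944]
[[-0.787  0.079  0.611]
 [ 0.063  0.997 -0.048]
 [-0.613  0.001 -0.79 ]]
scene rack top 126 [0.44804023 0.34095076 0.10293638] [[0.42899971 0.32790988 0.09435811]
 [0.46576044 0.35374796 0.10799996]]
182 [0.37645687 0.27457725 0.06612176] [0.50832147 0.41098073 0.11091583]
wrist rack top 1057 [0.43940589 0.34280537 0.10178748] [[0.42460687 0.32957218 0.09367487]
 [0.46087049 0.35569688 0.10506229]]
1729 [0.42186583 0.32552489 0.06610067] [0.4665565  0.35937191 0.10586124]
jar 1.74
beaker 1.71
tip 1.65
cab/flap diff 1.77
flap [ 0.01074345 -0.00514808  0.51873033] 2017
```

The rack stands upright on the platform with its top at z≈0.104, the flap is shut, and the bystanders are unchanged to within noise. I hand the job in.

```bash
python3 -c "
from workcell import bot
print(bot.job_done())"
```

```text
the job is handed in; nothing more can be done
None
```

The rack stands upright near the centre of the white shaker's platform, the flap hangs shut, the jar, beaker and tip box are unmoved, and the job was handed in at about 18 s; I viewed 11 pictures, one over the limit of 10.

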